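# Knock a cast test bar out of its mould and lay it on the balance

### The arm

A 7-joint arm with a two-finger parallel gripper is mounted at the origin on the work surface. World frame = base frame: x ahead of the robot, y to its left, z up, the work surface at z = 0. Lengths are in m, angles in rad, forces in N, time in s.
With the tool pointing down it reaches from about 0.4 to 0.85 m from the base axis. Payload 4.5 kg.
Tool frame: the origin (TCP) lies at the very end of the fingers, on their centre line; the grasp point (between the pads) lies 19 mm behind it; z points along the fingers, y is the line along which they close (so a half turn about z gives the same grasp; the last joint's range is limited). The gripper opens to 88 mm and grips with 3 to 60 N. Pads are 18 mm wide; open, the fingers measure 123 mm over their backs; the gripper's body (75 mm by 187 mm) begins 45 mm behind the grasp point.
Start: joints at [1.318, 0.689, -0.195, 1.565, 0.157, 0.902, -0.215], TCP at [0.177, -0.599, 0.216] pointing down, gripper open.
Joint ranges: [-3.01, 3.01], [-0.46, 2.08], [-1.47, 1.51], [0.13, 2.56], [-1, 4.14], [0.04, 2.09], [-2.66, 2.66]. Speed limits (rad/s): [2.57, 2.57, 3.14, 3.14, 3.14, 3.14, 3.14].

### API

Orientations are given as a unit quaternion [x, y, z, w].
In Python, from plant import r gives the robot as it stands. The module is installed in compiled form; this text tells all that it offers.
- The arm moves only by the shell command python3 -m pendant 'ROWS' [FORCE]. ROWS is JSON, one flat list of numbers, 7 for each row, row after row: the opening, from 0 (shut) to 1 (fully open), then the shift along the tool's x, y, z scaled (see below), then the turn, a rotation vector about the tool's x, y, z scaled (see below). A call has 1 to 12 rows; each row is the pose to reach, as a shift and turn from the pose commanded when the call began, along the tool's axes at that moment; what a row does not reach only later rows make up. The controller multiplies each number of a shift by 0.15 m and each number of a turn by pi/2 rad. A row lasts 1/10 s, in which the tool goes at most 50 mm and 8.59 degrees, less where a joint would pass 70% of its speed; a pose out of reach is approached as far as the arm can. A call with a number of a shift or a turn outside -1 to 1 is refused whole. A call with a gripper value outside its range is refused whole. The fingers move at their own pace and stop on an object; FORCE is the grip in N (left out, the last holds). Time passes only in rows, so rows that repeat a pose let the fingers close. It gives the time, the measured TCP pose, the force, the opening and the grip force at its end, in the units of the state.
- r.get_state(): the state, without advancing time (a new reading comes with each control period).
- r.snapshot(name): name is "scene" or "top" or "wrist"; returns a dict with "img" (420x560x3 uint8, red, green, blue), "mtx" (3x3 intrinsics, pixels), "cam_to_world" (4x4, takes a point from camera to world coordinates). Camera axes: x right, y up, looking along -z (the intrinsics and any distortion apply to the point x, -y, -z); pixel columns grow to the right and rows downward; lengths in m; the calibration is good to about 2 mm. A picture is of the moment at which its call begins. There is no depth.
- r.finish_job(): hands the job in; it is judged then, once.
The state is a dict: "clock": time; "q": joint angles; "qd": joint speeds; "joint_torque": joint torques, N m; "tool_pos": TCP position; "eef_rot": TCP orientation; "contact_force": force on the tool from outside, world axes, zero at the start; "moment": the same for the moment, N m; "opening": opening from 0.0 (shut) to 1.0 (fully open); "finger_force": force on a finger pad.
Only numpy, scipy, OpenCV 4.12 (cv2) and the standard library are available. Lean on these libraries where they do the work, as an engineer would, in place of code of your own. Each camera call takes 0.05 s, during which the arm holds its last target. There are 200 camera calls.

### The job

Push the red knock-out lever of the aluminium mould all the way down so that the orange test bar tips up out of the cavity, lift the bar out of the mould and lay it flat on the middle of the balance's pan, ready for weighing. The balance must never be loaded with more than about 1 kg, so feel for the pan, whose height varies, and set the bar down level and gently without dropping or pressing it, and leave the tape roll, flask and beaker where they stand.

Things in the scene. Friction and masses are not known exactly. Their poses are not given: they have to be found in the camera images.
- mould: fixed aluminium mould block, 74 mm wide; origin on the table, x axis along the cavity towards the lever. Block from x = -116 to +16 mm, top 43 mm high. Cavity 105 x 29 mm centred at x = -50 mm, floor 30 mm above the table, waist gap 17 mm. The bar's top is 1 mm below the block's top: not grippable until tipped up. Lever pivot at x = 32, z = 30 mm, axis along y; its cheeks 38 mm high.
- lever (a joint): angle of the knock-out lever, rad: 0 to about 0.04 at the start (pad up), 0.55 at its stop (pad down). Its nose comes up through the cavity floor and raises the bar's end next to the lever by about 38 mm (bar tilted about 0.4 rad). It takes about 3 N at the pad and stays where it is left.
- lever_pad (a point): centre of the top face of the lever's red pad (34 x 36 x 7 mm); about 95 to 101 mm from the mould's origin along its x; its height goes from about 60 mm down to about 22 mm at the stop. The frame turns with the lever.
- bar: orange cast test bar, loose in the cavity, 100 (x) x 26 (y) x 12 (z) mm, about 45 g: two end blocks 24 x 26 mm, their centres 38 mm from the middle, joined by a waist 13 mm wide. Origin at the centre of its underside, z up through its thickness; its +x end is the one next to the lever.
- balance: white laboratory balance fixed to the table, 225 (x) x 175 (y) mm, housing top 48 mm high; origin on the table, display on its -x side.
- pan_spot (a point): point on the housing's top, 48 mm above the table, straight below the middle of the steel pan (130 x 130 x 4 mm). The pan's top stands somewhere between 58 and 83 mm above the table: its stem is set differently each time and is not reported, so find it by touch or sight. The pan is sprung and sinks 1 mm per 3 N, 6 mm at most.
- tape: bystander: green tape roll lying flat, 86 mm across, 48 mm high; origin at the centre of its underside
- flask: bystander: conical glass flask, 80 mm across the foot, 124 mm high; origin at the centre of its underside
- beaker: bystander: clear plastic beaker, 80 mm across, 105 mm high; origin at the centre of its underside
Things that resemble listed ones, but are neither listed nor needed, are in the scene too. Of the things that look like the mould, the largest one is meant.

How it is judged:
On the way, in this order (a step that is already met when the one before it is completed fails the run):
1. the knock-out lever is pushed down to its stop (over 0.51 rad) (value of joint lever above 0.51 rad), for 0.1 s.
2. the bar is lifted clear of the mould (its origin more than 80 mm above the table) (height (world z) of bar above 0.08 m), for 0.1 s.
At the end, for the whole second after the job is handed in: The bar lies at rest, flat (within 0.06 rad, either face up) on the balance's pan, its middle within 30 mm of the pan's middle (horizontal distance between bar and pan_spot below 0.03 m and z of bar in the frame of pan_spot between 0.006 and 0.051 m and angle between the z axis of bar and the z axis of pan_spot, either way round below 0.06 rad and contact force between bar and balance above 0.1 N and linear speed of bar below 0.02 m/s); the robot touches nothing.
It fails at once if the balance is loaded with more than 10 N (contact force between anything else and balance above 10 N).
It fails at once if the bar drops onto the balance: it moves faster than 0.25 m/s over the pan, below 93 mm above the table (horizontal distance between bar and pan_spot below 0.09 m and z of bar in the frame of pan_spot below 0.045 m and linear speed of bar above 0.25 m/s).
It fails at once if a bystander (tape roll, flask, beaker) is moved more than 20 mm or tipped (distance of any of tape, flask, beaker from where it was at the start of the episode above 0.02 m or angle between any of tape, flask, beaker's own z axis and vertical above 0.3 rad).
It also fails if it takes over 56 s, if anything falls off the work surface, if the arm or the gripper's body presses on something with over 40 N, if the wrist force passes 120 N, or if a joint passes its speed limit or range.

## Working session

There is one attempt and no reset: what is moved stays moved. The work goes in short steps, Python scripts to look and compute and a shell command to move; the robot and the scene stay as the last step left them, time stands still between calls to the robot, and variables do not carry over. Pictures are saved under pics/ and viewed, at most 12 in all, crops included, and the job is handed in when it is done.

```bash
mkdir -p pics; cat > h.py <<'E'
import numpy as np, cv2
from scipy.spatial.transform import Rotation as R
from plant import r
def snap(n,f):
    s=r.snapshot(n); np.savez('pics/'+f+'.npz',**{k:np.array(s[k]) for k in('img','mtx','cam_to_world')})
    cv2.imwrite('pics/'+f+'.png',cv2.cvtColor(np.array(s['img']),cv2.COLOR_RGB2BGR)); return s
def load(f): return np.load('pics/'+f+'.npz')
def ray(s,u,v):
    d=np.linalg.inv(s['mtx'])@[u,v,1]; T=np.array(s['cam_to_world']); d=T[:3,:3]@[d[0],-d[1],-d[2]]; return T[:3,3],d
def at(s,u,v,z):
    o,d=ray(s,u,v); return o+d*(z-o[2])/d[2]
def proj(s,p):
    T=np.linalg.inv(s['cam_to_world']); c=T[:3,:3]@p+T[:3,3]; q=s['mtx']@[c[0],-c[1],-c[2]]; return q[:2]/q[2]
def rel(p,yaw=None):
    """shift (scaled) in tool axes from current measured pose to world p"""
    st=r.get_state(); Q=R.from_quat(st['eef_rot']); return Q.inv().apply(np.array(p)-st['tool_pos'])/0.15
E
python3 - <<'E'
from h import *
for n in('scene','top'): 
    s=snap(n,n+'0'); print(n,np.round(s['mtx'],1).tolist(),np.round(s['cam_to_world'],3).tolist(), [k for k in s])
st=r.get_state(); print({k:np.round(v,3) for k,v in st.items()}); print(R.from_quat(st['eef_rot']).as_matrix().round(3))
a=load('scene0')['img'];b=load('top0')['img']
E
```

```text
scene [[505.5, 0.0, 286.5], [0.0, 505.5, 206.3], [0.0, 0.0, 1.0]] [[-0.706, -0.579, 0.408, 1.041], [0.708, -0.578, 0.406, 0.6], [0.001, 0.575, 0.818, 1.099], [0.0, 0.0, 0.0, 1.0]] ['img', 'mtx', 'cam_to_world']
top [[526.1, 0.0, 276.6], [0.0, 526.1, 199.5], [0.0, 0.0, 1.0]] [[-0.017, 0.989, -0.144, 0.32], [-1.0, -0.017, 0.003, 0.067], [0.001, 0.144, 0.99, 1.385], [0.0, 0.0, 0.0, 1.0]] ['img', 'mtx', 'cam_to_world']
{'clock': np.float64(0.1), 'q': array([ 1.318,  0.69 , -0.195,  1.566,  0.157,  0.902, -0.215]), 'qd': array([-0.   , -0.003, -0.001, -0.002, -0.   , -0.   ,  0.001]), 'joint_torque': array([-2.0000e-03, -5.2851e+01, -1.2710e+00, -1.5384e+01, -5.2000e-02,
        2.0000e-03,  0.0000e+00]), 'tool_pos': array([ 0.177, -0.599,  0.215]), 'eef_rot': array([ 0.99 ,  0.143, -0.   , -0.001]), 'contact_force': array([ 0.147, -0.058,  0.459]), 'moment': array([ 0.031, -0.011, -0.005]), 'finger_force': np.float64(0.0), 'opening': np.float64(0.996)}
[[ 0.959  0.283 -0.001]
 [ 0.283 -0.959  0.001]
 [-0.    -0.002 -1.   ]]
```

View pics/scene0.png

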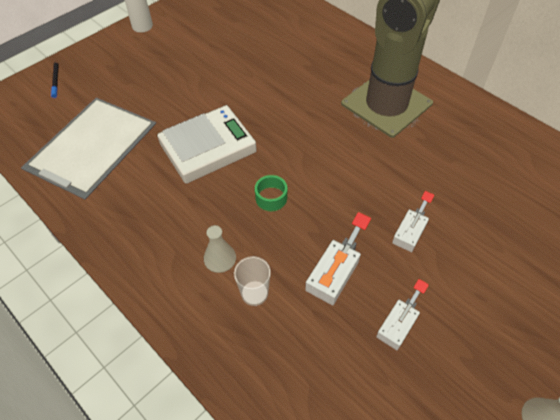

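View pics/top0.png

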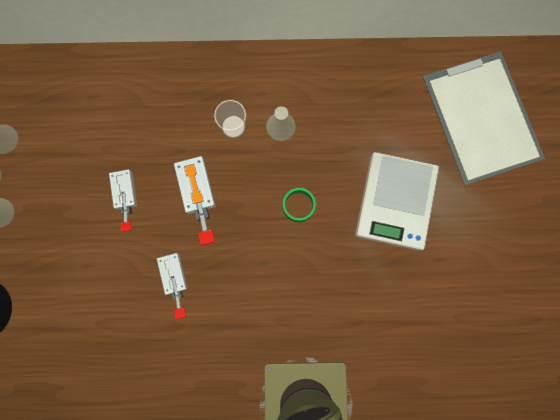

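The largest mould, with the orange bar, is at top (195,185) and scene (335,268), with its red pad at top (206,237). The two small look-alikes without a bar are at top (122,190) and (172,273). I choose the largest. The balance is at top (398,200), tape at (299,204), flask at (281,122) and beaker at (231,117).

```bash
python3 - <<'E'
from h import *
t=load('top0');s=load('scene0')
def crop(d,x0,y0,x1,y1,W,H): return cv2.resize(cv2.cvtColor(d['img'][y0:y1,x0:x1],cv2.COLOR_RGB2BGR),(W,H),interpolation=cv2.INTER_CUBIC)
A=crop(t,150,145,250,255,360,300*1);A=crop(t,150,145,250,245,400,300) if 0 else crop(t,145,147,245,247,300,300)
B=crop(t,350,145,450,255,273,300)
C=crop(s,290,200,390,310,273,300);D=crop(s,150,95,265,185,383,300)
cv2.imwrite('pics/crop1.png',np.vstack([np.hstack([A,C,np.zeros((300,110,3),np.uint8)]),np.hstack([D,B,np.zeros((300,27,3),np.uint8)])]))
def mask(d,col):
    h=cv2.cvtColor(d['img'],cv2.COLOR_RGB2HSV)
    if col=='o': return cv2.inRange(h,(8,150,150),(20,255,255))
    return cv2.inRange(h,(0,180,120),(5,255,255))|cv2.inRange(h,(175,180,120),(180,255,255))
for n,d in(('top',t),('scene',s)):
  for c,z in(('o',.042),('r',.058)):
    m=mask(d,c);k,_,st,ce=cv2.connectedComponentsWithStats(m)
    for i in range(1,k):
      if st[i,4]>40:
        pts=cv2.findNonZero((_==i).astype(np.uint8)).reshape(-1,2)
        W=np.array([at(d,u,v,z)[:2] for u,v in pts]).astype(np.float32)
        print(n,c,st[i].tolist(),ce[i].round(1),at(d,*ce[i],z).round(4),cv2.minAreaRect(W))
E
```

```text
top o [185, 165, 18, 38, 262] [193.6 183.7] [0.5604 0.2771 0.042 ] ((0.560819685459137, 0.27747470140457153), (0.09883949905633926, 0.023686660453677177), 14.016096115112305)
top r [121, 222, 10, 10, 87] [125.4 226.5] [0.4507 0.4462 0.058 ] ((0.45057252049446106, 0.44605427980422974), (0.022533873096108437, 0.022768525406718254), 1.466936469078064)
top r [198, 230, 17, 15, 183] [206.1 237.2] [0.4201 0.2423 0.058 ] ((0.4202600121498108, 0.2423209249973297), (0.03234972059726715, 0.036494940519332886), 13.986837387084961)
top r [174, 308, 12, 11, 99] [179.4 313.1] [0.2336 0.3077 0.058 ] ((0.23365318775177002, 0.3076753318309784), (0.023022685199975967, 0.025052141398191452), 11.940445899963379)
scene o [320, 251, 27, 35, 273] [332.8 268.4] [0.5636 0.2793 0.042 ] ((0.5621537566184998, 0.27901768684387207), (0.09598679840564728, 0.023535586893558502), 13.701797485351562)
```

View pics/crop1.png

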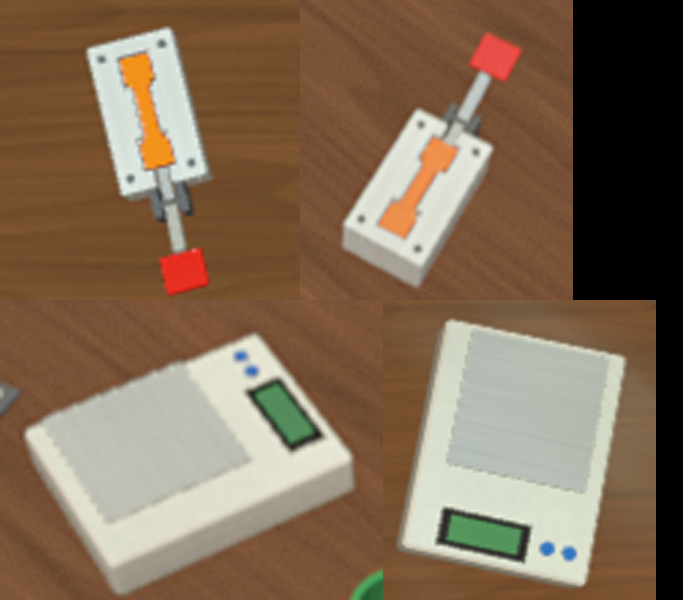

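The choice is confirmed: the large block holds the bar, with its lever pad at top (206,237). In the top view the pan corners are at about (382,156), (432,166), (374,205) and (424,215). Next I triangulate the pan and locate the bystanders.

```bash
python3 - <<'E'
from h import *
t=load('top0');s=load('scene0')
T=[(381.9,156),(432.4,165.9),(424,214.6),(373.8,204.7)]
S=[(162.6,130.4),(183,161),(225,143),(205,113.6)]
def tri(a,b):
    o1,d1=ray(t,*a);o2,d2=ray(s,*b)
    k=np.linalg.lstsq(np.c_[d1,-d2],o2-o1,rcond=None)[0];p,q=o1+d1*k[0],o2+d2*k[1];return (p+q)/2,np.linalg.norm(p-q)
P=[]
for a in T:
  print([ (tri(a,b)[0].round(3).tolist(),round(tri(a,b)[1],4)) for b in [S[T.index(a)]]])
c=lambda Q:np.mean(Q,0)
print('ctr',tri(c(T),c(S)))
for z in(.06,.07,.08):
  Q=np.array([at(t,*a,z) for a in T]);print(z,Q.mean(0).round(4),np.linalg.norm(np.diff(Q,axis=0),axis=1).round(4),at(s,*c(S),z).round(4),(Q[0]-Q[3]).round(4))
print('mould tri',tri((193.6,183.7),(332.8,268.4)))
print('beaker',at(t,234,127,.0),at(s,255,293,0.0),'rim',at(t,230.5,115,.105),at(s,253,272,.105)); print('flask neck',at(t,281,113,.124),at(s,214,231,.124)); print('tape',at(t,299.5,204,.048))
E
```

```text
[([0.618, -0.208, 0.178], np.float64(0.0629))]
[([0.589, -0.337, -0.042], np.float64(0.0794))]
[([0.454, -0.304, -0.043], np.float64(0.083))]
[([0.503, -0.186, 0.172], np.float64(0.0626))]
ctr (array([ 0.54205898, -0.2583301 ,  0.06740331]), np.float64(0.002168203986948259))
0.06 [ 0.5445 -0.261   0.06  ] [0.1317 0.1288 0.1291] [ 0.5379 -0.2635  0.06  ] [ 0.1262 -0.0264  0.    ]
0.07 [ 0.5428 -0.2585  0.07  ] [0.1307 0.1278 0.1282] [ 0.5428 -0.2551  0.07  ] [ 0.1253 -0.0262  0.    ]
0.08 [ 0.5411 -0.2561  0.08  ] [0.1297 0.1268 0.1272] [ 0.5476 -0.2468  0.08  ] [ 0.1243 -0.026   0.    ]
mould tri (array([0.56134854, 0.27771102, 0.03708947]), np.float64(7.62745218472641e-05))
beaker [0.7224148  0.17477373 0.        ] [0.72377801 0.17967945 0.        ] rim [0.72319964 0.17526931 0.105     ] [0.72272803 0.17986399 0.105     ]
flask neck [0.72025521 0.04833033 0.124     ] [0.72024626 0.04830497 0.124     ]
tape [0.5019252  0.00413661 0.048     ]
```

```bash
python3 -m pendant '[0,1,0,0,0,0,0, 0,1,0,0,0,0,0, 0,1,0,0,0,0,0, 0,1,0,0,0,0,0]' 20; python3 -m pendant '[0,0.4,-1,0,0,0,0, 0,0.4,-1,0,0,0,0, 0,0.4,-1,0,0,0,0, 0,0.4,-1,0,0,0,0]'; python3 -m pendant '[0,0,-1,0,0,0,0, 0,0,-1,0,0,0,0, 0,0,-1,0,0,0,0, 0,0,-1,0,0,0,0]'
```

```text
clock: 0.5
tool_pos: [0.3316, -0.5515, 0.2153]
eef_rot: [0.989, 0.15, 0.004, -0.001]
contact_force: [0.2, 0.7, -0.0]
opening: 0.665
finger_force: 0.0
clock: 0.9
tool_pos: [0.3361, -0.3896, 0.2154]
eef_rot: [0.989, 0.146, -0.0, -0.003]
contact_force: [-0.1, -0.2, -0.8]
opening: 0.299
finger_force: 0.0
clock: 1.3
tool_pos: [0.289, -0.2465, 0.2152]
eef_rot: [0.989, 0.146, -0.003, -0.003]
contact_force: [-0.2, -1.1, -0.3]
opening: 0.003
finger_force: 0.0
```

```bash
python3 -m pendant '[0,0.89,-0.43,0,0,0,0, 0,0.89,-0.43,0,0,0,0, 0,0.89,-0.43,0,0,0,0, 0,0.89,-0.43,0,0,0,0]' |sed -n 2p; python3 -m pendant '[0,0.57,-0.73,0,0,0,0, 0,0.57,-0.73,0,0,0,0, 0,0.57,-0.73,0,0,0,0, 0,0.57,-0.73,0,0,0,0]' |sed -n 2p; python3 -m pendant '[0,0.27,-0.89,0,0,0,0, 0,0.27,-0.89,0,0,0,0, 0,0.27,-0.89,0,0,0,0, 0,0.27,-0.89,0,0,0,0]' |sed -n 2p; python3 -m pendant '[0,0.04,-0.82,0,0,0,0, 0,0.04,-0.82,0,0,0,0, 0,0.04,-0.82,0,0,0,0, 0,0.04,-0.82,0,0,0,0, 0,0.04,-0.82,0,0,0,0, 0,0.04,-0.82,0,0,0,0]'; python3 - <<'E'
from h import *
print(rel([.418,.2415,.08]).round(3)); st=r.get_state(); Q=R.from_quat(st['eef_rot']); print(st['q'].round(2),Q.as_matrix().round(3).tolist())
M=R.from_matrix(np.c_[[.970,.243,0],[.243,-.970,0],[0,0,-1]]); print('turn',((Q.inv()*M).as_rotvec()/(np.pi/2)).round(3))
E
```

```text
tool_pos: [0.4102, -0.1482, 0.216]
tool_pos: [0.4575, -0.0183, 0.2157]
tool_pos: [0.4561, 0.1212, 0.2156]
clock: 3.1
tool_pos: [0.4272, 0.2327, 0.2155]
eef_rot: [0.99, 0.141, -0.0, 0.001]
contact_force: [-0.4, -0.2, -0.1]
opening: 0.007
finger_force: 0.0
[-0.042 -0.075  0.903]
[-0.54  0.51 -0.09  1.98  0.07  0.66 -1.96] [[0.96, 0.279, 0.0], [0.279, -0.96, -0.002], [-0.001, 0.002, -1.0]]
turn [0.001 0.    0.024]
```

```bash
python3 -m pendant '[0,-0.04,-0.075,0.3,0,0,0.024, 0,-0.04,-0.075,0.6,0,0,0.024, 0,-0.04,-0.075,0.8,0,0,0.024, 0,-0.04,-0.075,0.9,0,0,0.024, 0,-0.04,-0.075,0.9,0,0,0.024]'; python3 -m pendant '[0,0,0,0.07,0,0,0, 0,0,0,0.14,0,0,0, 0,0,0,0.20,0,0,0, 0,0,0,0.26,0,0,0, 0,0,0,0.32,0,0,0, 0,0,0,0.35,0,0,0, 0,0,0,0.37,0,0,0, 0,0,0,0.37,0,0,0]'
```

```text
clock: 3.6
tool_pos: [0.417, 0.2419, 0.0788]
eef_rot: [0.992, 0.123, -0.002, 0.002]
contact_force: [-0.3, -0.7, 1.5]
opening: 0.008
finger_force: 0.0
clock: 4.4
tool_pos: [0.4173, 0.2448, 0.0248]
eef_rot: [0.992, 0.124, -0.0, 0.0]
contact_force: [-0.1, 0.0, -0.2]
opening: 0.01
finger_force: 0.0
```

```bash
python3 -m pendant '[0,0,0.02,0.015,0,0,0, 0,0,0.02,0.03,0,0,0, 0,0,0.02,0.03,0,0,0]'; python3 -m pendant '[0,0,0,0.015,0,0,0, 0,0,0,0.03,0,0,0, 0,0,0,0.03,0,0,0]'; python3 - <<'E'
from h import *
snap('scene','s1');snap('top','t1')
a=load('s1');b=load('t1');f=lambda d,x,y,w,h:cv2.resize(cv2.cvtColor(d['img'][y:y+h,x:x+w],cv2.COLOR_RGB2BGR),(390,390),interpolation=3)
cv2.imwrite('pics/c2.png',np.hstack([f(a,280,180,130,130),f(b,140,140,130,130)]))
E
```

```text
clock: 4.7
tool_pos: [0.4185, 0.242, 0.0206]
eef_rot: [0.992, 0.124, 0.0, -0.0]
contact_force: [0.4, 0.4, 0.6]
opening: 0.001
finger_force: 0.1
clock: 5.0
tool_pos: [0.4179, 0.2418, 0.0158]
eef_rot: [0.992, 0.124, -0.0, 0.0]
contact_force: [-0.8, -0.3, -0.0]
opening: 0.006
finger_force: 0.1
```

View pics/c2.png

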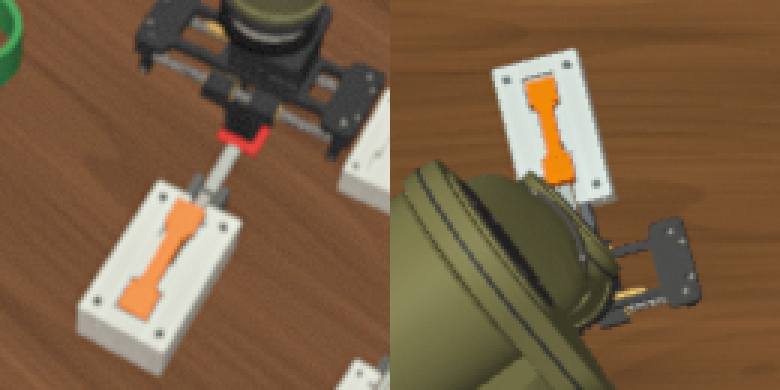

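The fingertips are on the pad at crop (245,125), and the bar's lever end at (185,215) is starting to rise. I keep pushing until the stop shows up as force.

```bash
python3 -m pendant '[0,0,0,0.015,0,0,0, 0,0,0,0.015,0,0,0]'|sed -n '2p;4p'; python3 -m pendant '[0,0,0,0.015,0,0,0, 0,0,0,0.015,0,0,0]'|sed -n '2p;4p';  python3 - <<'E'
from h import *
snap('scene','s2'); a=load('s2')
m=cv2.inRange(cv2.cvtColor(a['img'],cv2.COLOR_RGB2HSV),(0,170,100),(5,255,255))|cv2.inRange(cv2.cvtColor(a['img'],cv2.COLOR_RGB2HSV),(175,170,100),(180,255,255))
print(cv2.boundingRect(m[180:260,330:390]),r.get_state()['joint_torque'].round(1))
o=cv2.inRange(cv2.cvtColor(a['img'],cv2.COLOR_RGB2HSV),(8,120,120),(20,255,255));p=cv2.findNonZero(o[200:320,280:390]).reshape(-1,2)+[280,200];print(p[p[:,1].argmin()],p[p[:,0].argmax()],p[p[:,1].argmax()],p[p[:,0].argmin()])
# predicted corners of tipped bar for some tilts
u=np.array([-.970,-.243,0]);v=np.array([.243,-.970,0]);O=np.array([.5625,.2780,0])+u*.05
for th in(0,.2,.3,.4):
  piv=O-u*.101+[0,0,.030]; ex=u*np.cos(th)+np.array([0,0,np.sin(th)]); ez=-u*np.sin(th)+np.array([0,0,np.cos(th)])
  print(th,[proj(a,piv+ex*x+ez*.012+v*y).round(1).tolist() for x in(0,.1) for y in(-.013,.013)])
E
```

```text
tool_pos: [0.4179, 0.2416, 0.0137]
contact_force: [-1.4, -0.3, 1.1]
tool_pos: [0.4178, 0.2415, 0.0114]
contact_force: [-0.9, -0.3, 0.9]
(22, 43, 18, 10) [ -0.  -48.    1.3  -3.    0.   -0.3   0. ]
[293 200] [389 236] [282 319] [280 210]
0 [[327.4, 287.3], [317.4, 282.1], [347.1, 254.7], [337.5, 249.8]]
0.2 [[326.9, 288.2], [316.9, 282.9], [347.1, 251.9], [337.3, 247.0]]
0.3 [[326.6, 288.6], [316.7, 283.4], [346.8, 251.1], [336.9, 246.1]]
0.4 [[326.4, 289.1], [316.4, 283.8], [346.3, 250.6], [336.3, 245.6]]
```

```bash
python3 - <<'E'
from h import *
a=load('s2');w=snap('wrist','w2');f=lambda d,x,y,w,h,s:cv2.resize(cv2.cvtColor(d['img'][y:y+h,x:x+w],cv2.COLOR_RGB2BGR),(s,s),interpolation=3)
W=cv2.cvtColor(np.array(w['img']),cv2.COLOR_RGB2BGR)
cv2.imwrite('pics/c3.png',np.hstack([f(a,320,195,70,70,300),cv2.resize(W,(400,300))]))
E
```

```text
(no output)
```

View pics/c3.png

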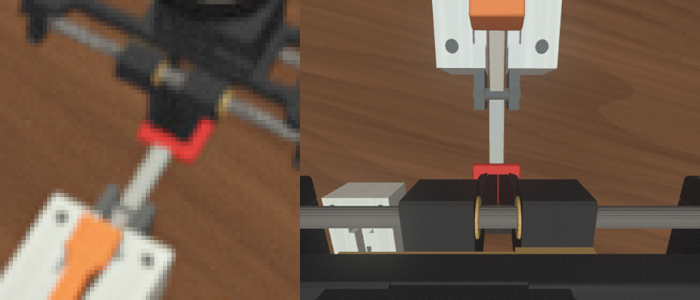

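The pad is under the fingertips (crop (180,135)) and the bar's front face shows in the wrist view at (495,15), so the bar is tipped. No stop force yet, so I press on gently.

```bash
for i in 1; do python3 -m pendant '[0,0,0,0.02,0,0,0, 0,0,0,0.02,0,0,0]'|sed -n '2p;4p'; python3 -m pendant '[0,0,0,0.02,0,0,0, 0,0,0,0.02,0,0,0]'|sed -n '2p;4p'; python3 -m pendant '[0,0,0,0.015,0,0,0, 0,0,0,0.015,0,0,0]'|sed -n '2p;4p'; done; python3 - <<'E'
from h import *
s=snap('wrist','w3');print(s['mtx'].round(1).tolist())
a=np.array(s['cam_to_world']);print(a.round(3).tolist(),r.get_state()['tool_pos'])
w=load('w2');u=np.array([-.970,-.243,0]);v=np.array([.243,-.970,0])
O=np.array([.514,.2659,0])
print('w2 scaled px check: block top near corners',[proj(w,O+u*.016+v*y+[0,0,.043]).round(0).tolist() for y in(-.037,.037)])
for th in (.25,.3,.35,.4,.45):
  piv=O-u*.101+[0,0,.030]; ex=u*np.cos(th)+np.array([0,0,np.sin(th)]); ez=-u*np.sin(th)+np.array([0,0,np.cos(th)])
  print(th,'bar end face px',[proj(w,piv+ex*.1+ez*z+v*y).round(0).tolist() for z in(0,.012) for y in(-.013,.013)])
h=cv2.cvtColor(w['img'],cv2.COLOR_RGB2HSV);print(cv2.boundingRect(cv2.inRange(h,(5,120,90),(20,255,255))[:120]))
h=cv2.cvtColor(np.array(s['img']),cv2.COLOR_RGB2HSV);print(cv2.boundingRect(cv2.inRange(h,(5,120,90),(20,255,255))[:120]))
E
```

```text
tool_pos: [0.418, 0.2418, 0.0083]
contact_force: [-1.0, -0.2, 1.2]
tool_pos: [0.418, 0.2418, 0.0053]
contact_force: [-1.2, -0.8, 1.7]
tool_pos: [0.4181, 0.2419, 0.0031]
contact_force: [-0.1, -0.4, 0.8]
[[292.2, 0.0, 276.9], [0.0, 292.2, 211.3], [0.0, 0.0, 1.0]]
[[0.247, 0.936, 0.25, 0.482], [-0.969, 0.239, 0.063, 0.259], [-0.001, -0.258, 0.966, 0.172], [0.0, 0.0, 0.0, 1.0]] [0.41814187 0.24185735 0.00318185]
w2 scaled px check: block top near corners [[195.0, 94.0], [363.0, 94.0]]
0.25 bar end face px [[246.0, 34.0], [313.0, 34.0], [242.0, 13.0], [318.0, 13.0]]
0.3 bar end face px [[244.0, 25.0], [315.0, 26.0], [240.0, 0.0], [320.0, 1.0]]
0.35 bar end face px [[243.0, 15.0], [317.0, 16.0], [238.0, -14.0], [322.0, -14.0]]
0.4 bar end face px [[241.0, 4.0], [319.0, 4.0], [236.0, -31.0], [325.0, -31.0]]
0.45 bar end face px [[239.0, -10.0], [321.0, -10.0], [234.0, -51.0], [328.0, -50.0]]
(0, 0, 560, 120)
(0, 0, 560, 120)
```

```bash
python3 - <<'E'
from h import *
w=load('w3');I=cv2.cvtColor(w['img'],cv2.COLOR_RGB2BGR)
cv2.imwrite('pics/c4.png',cv2.resize(I[0:380,150:410],(547,600*0+600)[0:2] if 0 else (410,600),interpolation=3))
st=r.get_state();Q=R.from_quat(st['eef_rot']);print('TCP px',proj(w,st['tool_pos']).round(1),'40 behind',proj(w,st['tool_pos']+[0,0,.04]).round(1))
u=np.array([-.970,-.243,0]);v=np.array([.243,-.970,0]);O=np.array([.514,.2659,0])
for th in(0.,.2,.3,.4,.5,.55):
  # pad centre: rotate from 60mm @ .095..101
  R0=np.hypot(.065,.030);a0=np.arctan2(.030,.065)-th
  c=O+u*(.032+R0*np.cos(a0))+[0,0,.03+R0*np.sin(a0)]
  print(th,c.round(3),proj(w,c).round(1),'inner edge corners',[proj(w,c-u*.017*np.cos(th)+v*y).round(0).tolist() for y in(-.018,.018)])
E
```

```text
TCP px [278.2 244.5] 40 behind [278.5 274.8]
0.0 [0.42  0.242 0.06 ] [278.6 289.3] inner edge corners [[235.0, 252.0], [322.0, 253.0]]
0.2 [0.415 0.241 0.046] [278.4 283.4] inner edge corners [[240.0, 251.0], [318.0, 251.0]]
0.3 [0.414 0.241 0.039] [278.3 278.8] inner edge corners [[242.0, 248.0], [315.0, 249.0]]
0.4 [0.414 0.241 0.032] [278.3 273.3] inner edge corners [[243.0, 245.0], [314.0, 246.0]]
0.5 [0.414 0.241 0.025] [278.2 267.1] inner edge corners [[245.0, 241.0], [312.0, 242.0]]
0.55 [0.414 0.241 0.022] [278.2 263.7] inner edge corners [[246.0, 239.0], [311.0, 240.0]]
```

View pics/c4.png

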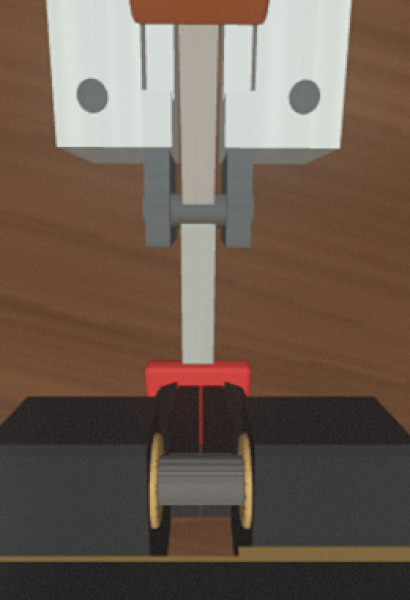

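```bash
python3 - <<'E'
from h import *
w=load('w3');u=np.array([-.970,-.243,0]);v=np.array([.243,-.970,0]);O=np.array([.514,.2659,0]);Z=np.array([0,0,1.])
print('block corners',[proj(w,O+u*.016+v*y+[0,0,.043]).round(0).tolist() for y in(-.037,.037)])
for th in (.25,.3,.35,.4):
  piv=O-u*.101+[0,0,.030]; ex=u*np.cos(th)+Z*np.sin(th); ez=-u*np.sin(th)+Z*np.cos(th)
  print(th,[proj(w,piv+ex*.1+v*y).round(0).tolist() for y in(-.013,.013)])
st=r.get_state();p=st['tool_pos']
for dz in(0,.01,.02): print('tip front edge if z+',dz,[proj(w,p-u*.009+v*y+Z*dz).round(0).tolist() for y in(-.01,.01)])
print('cheek top',[proj(w,O+u*.032+v*y+Z*.038).round(0) for y in(-.01,.01)], 'axle',proj(w,O+u*.032+Z*.03).round(0))
g=w['img'][225:265,278].tolist();print([ (225+i,x) for i,x in enumerate(g) if i%2==0])
w0=load('w2');print('fingertip row w2/w3 red rows', [np.where((lambda c:(c[:,0]>120)&(c[:,1]<70))(d['img'][200:300,260].astype(int)))[0][[0,-1]]+200 for d in(w0,w)])
E
```

```text
block corners [[190.0, 92.0], [369.0, 92.0]]
0.25 [[244.0, 27.0], [317.0, 27.0]]
0.3 [[242.0, 18.0], [319.0, 18.0]]
0.35 [[240.0, 6.0], [321.0, 7.0]]
0.4 [[238.0, -7.0], [323.0, -7.0]]
tip front edge if z+ 0 [[262.0, 231.0], [295.0, 231.0]]
tip front edge if z+ 0.01 [[261.0, 236.0], [296.0, 236.0]]
tip front edge if z+ 0.02 [[260.0, 242.0], [297.0, 243.0]]
cheek top [array([257., 132.]), array([302., 132.])] axle [279. 132.]
[(225, [177, 178, 168]), (227, [178, 179, 169]), (229, [177, 177, 167]), (231, [171, 55, 48]), (233, [201, 68, 64]), (235, [209, 74, 68]), (237, [204, 69, 64]), (239, [202, 67, 62]), (241, [203, 68, 64]), (243, [203, 69, 64]), (245, [94, 36, 39]), (247, [99, 39, 37]), (249, [99, 42, 36]), (251, [100, 42, 38]), (253, [99, 41, 39]), (255, [98, 41, 37]), (257, [99, 41, 38]), (259, [96, 40, 38]), (261, [96, 35, 35]), (263, [97, 43, 40])]
fingertip row w2/w3 red rows [array([229, 241]), array([229, 241])]
```

```bash
python3 - <<'E'
from h import *
s=snap('scene','s3');st=r.get_state();p=st['tool_pos'];u=np.array([-.970,-.243,0]);v=np.array([.243,-.970,0]);O=np.array([.514,.2659,0]);Z=np.array([0,0,1.])
for dz in(0,.01,.02,.03): print(dz,proj(s,p+Z*dz).round(1),[proj(s,p+a*u*.009+b*v*.01+Z*dz).round(0).tolist() for a,b in((-1,-1),(-1,1),(1,1))])
for th in(.3,.4,.5,.55):
  a=.443-th;c=O+u*(.032+.0696*np.cos(a))+Z*(.03+.0696*np.sin(a));print(th,c.round(3),proj(s,c).round(1),'inner',[proj(s,c-u*.017+v*y).round(0).tolist() for y in(-.018,.018)])
I=cv2.cvtColor(s['img'],cv2.COLOR_RGB2BGR)[205:255,335:395];cv2.imwrite('pics/c5.png',cv2.resize(I,(720,600),interpolation=cv2.INTER_CUBIC))
E
```

```text
0 [358.8 230.7] [[361.0, 235.0], [354.0, 232.0], [357.0, 227.0]]
0.01 [359.2 228.6] [[361.0, 233.0], [354.0, 229.0], [357.0, 224.0]]
0.02 [359.7 226.5] [[362.0, 231.0], [355.0, 227.0], [358.0, 222.0]]
0.03 [360.2 224.3] [[362.0, 229.0], [355.0, 225.0], [358.0, 220.0]]
0.3 [0.416 0.241 0.04 ] [360.8 222.3] inner [[364.0, 230.0], [351.0, 224.0]]
0.4 [0.416 0.241 0.033] [360.6 223.6] inner [[364.0, 232.0], [351.0, 225.0]]
0.5 [0.416 0.241 0.026] [360.3 225.1] inner [[364.0, 233.0], [351.0, 227.0]]
0.55 [0.416 0.241 0.023] [360.1 226. ] inner [[364.0, 234.0], [351.0, 228.0]]
```

View pics/c5.png

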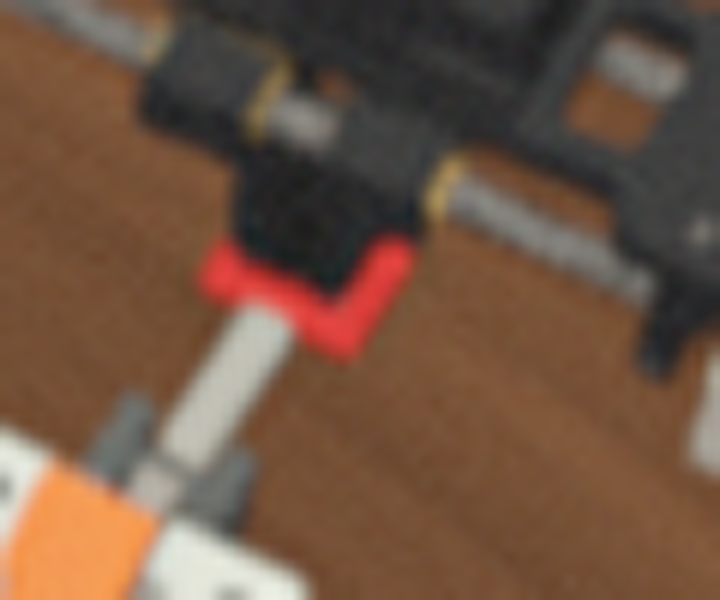

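The pad's inner edge at crop (345,355) and (210,285) fits a lever angle of about 0.55. The fingertips look about 20 mm higher than the reported TCP. I'll feel for the stop in small steps.

```bash
python3 -m pendant '[0,0,0,0.01,0,0,0, 0,0,0,0.01,0,0,0]'|sed -n '2p;4p'; python3 -m pendant '[0,0,0,0.01,0,0,0, 0,0,0,0.01,0,0,0]'|sed -n '2p;4p'; python3 -m pendant '[0,0,0,0.01,0,0,0, 0,0,0,0.01,0,0,0]'|sed -n '2p;4p'
```

```text
tool_pos: [0.4182, 0.2418, 0.0026]
contact_force: [-1.9, -0.6, 9.9]
tool_pos: [0.4183, 0.2419, 0.0021]
contact_force: [-2.5, -1.2, 23.0]
tool_pos: [0.4183, 0.2419, 0.0018]
contact_force: [-4.9, -2.5, 35.8]
```

```bash
python3 -m pendant '[0,0,0,-0.2,0,0,0, 0,0,0,-0.5,0,0,0, 0,0,0,-0.8,0,0,0, 0,0,0,-0.9,0,0,0, 0,0,0,-0.9,0,0,0]'|sed -n '2p;4,5p'; python3 - <<'E'
from h import *
s=snap('scene','s4');w=snap('wrist','w4');p=r.get_state()['tool_pos'];u=np.array([-.970,-.243,0]);v=np.array([.243,-.970,0]);O=np.array([.514,.2659,0]);Z=np.array([0,0,1.])
print(p)
for dz in(0,.01,.02): print(dz,proj(s,p+Z*dz).round(1),'w',proj(w,p+Z*dz).round(1))
x,y=proj(s,p).astype(int)
I=cv2.cvtColor(s['img'],cv2.COLOR_RGB2BGR)[y-35:y+40,x-38:x+37];I=cv2.resize(I,(380,380),interpolation=3);cv2.circle(I,(190+2,177+2),3,(0,255,0),1)
J=cv2.resize(cv2.cvtColor(w['img'],cv2.COLOR_RGB2BGR)[0:285,135:420],(380,380),interpolation=3)
cv2.imwrite('pics/c6.png',np.hstack([I,J]))
for th in (.3,.35,.38,.4,.42):
  piv=O-u*.101+[0,0,.030]; ex=u*np.cos(th)+Z*np.sin(th); ez=-u*np.sin(th)+Z*np.cos(th)
  print(th,[proj(w,piv+ex*.1+v*y+ez*.012).round(0).tolist() for y in(-.013,.013)],[proj(w,piv+ex*.1+v*y).round(0).tolist() for y in(-.013,.013)],'far',proj(w,piv+ez*.012).round(0))
E
```

```text
tool_pos: [0.4199, 0.243, 0.1361]
contact_force: [0.4, 0.3, -0.4]
opening: 0.002
[0.41803301 0.24191163 0.13344392]
0 [365.3 201. ] w [278.6 245.3]
0.01 [365.9 198.5] w [278.7 251.5]
0.02 [366.4 196. ] w [278.8 258.5]
0.3 [[262.0, 76.0], [297.0, 76.0]] [[262.0, 84.0], [296.0, 84.0]] far [280. -54.]
0.35 [[261.0, 72.0], [297.0, 72.0]] [[262.0, 81.0], [296.0, 81.0]] far [280. -55.]
0.38 [[261.0, 69.0], [298.0, 69.0]] [[262.0, 79.0], [297.0, 79.0]] far [280. -56.]
0.4 [[261.0, 67.0], [298.0, 67.0]] [[262.0, 77.0], [297.0, 77.0]] far [280. -56.]
0.42 [[261.0, 65.0], [298.0, 65.0]] [[262.0, 75.0], [297.0, 76.0]] far [280. -56.]
```

View pics/c6.png

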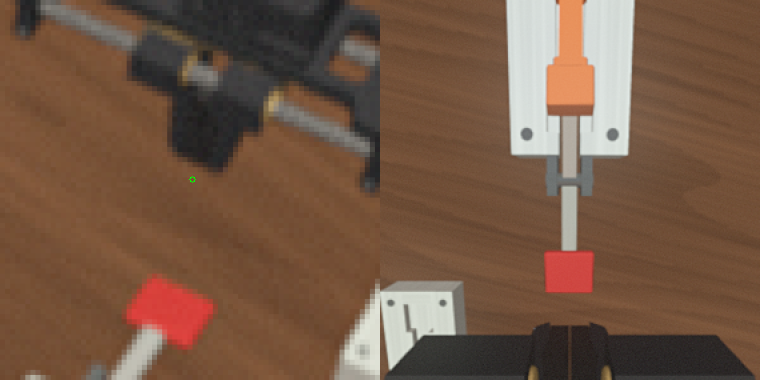

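The fingertips (left crop (205,155)) end about 19 mm above the reported TCP (green mark at (192,179)), which agrees with the stop contact at tool z = 2.6 mm. The bar's end is up at right crop (570,85). I'll triangulate the pad height and bar tilt.

```bash
cat >> h.py <<'E'
from scipy.optimize import least_squares
def hsv(d,lo,hi): return cv2.inRange(cv2.cvtColor(np.array(d['img']),cv2.COLOR_RGB2HSV),lo,hi)
def tri2(a,pa,b,pb):
    o1,d1=ray(a,*pa);o2,d2=ray(b,*pb);k=np.linalg.lstsq(np.c_[d1,-d2],o2-o1,rcond=None)[0];p,q=o1+d1*k[0],o2+d2*k[1];return (p+q)/2,np.linalg.norm(p-q)
E
python3 - <<'E'
from h import *
s,w=load('s4'),load('w4');u=np.array([-.970,-.243,0]);v=np.array([.243,-.970,0]);O=np.array([.514,.2659,0]);Z=np.array([0,0,1.])
def big(d,lo,hi,box=None):
    m=hsv(d,lo,hi)
    if box: mm=np.zeros_like(m);x0,y0,x1,y1=box;mm[y0:y1,x0:x1]=m[y0:y1,x0:x1];m=mm
    k,l,st,c=cv2.connectedComponentsWithStats(m);i=1+st[1:,4].argmax();return st[i].tolist(),c[i],(l==i).astype(np.uint8)
rs=big(s,(0,150,130),(5,255,255),(320,195,400,260));rw=big(w,(0,130,130),(5,255,255));print('pad',rs[:2],rw[:2],tri2(s,rs[1],w,rw[1]))
c=lambda x,y,z:O+u*x+v*y+Z*z
print('block edge w',[proj(w,c(.016,y,.043)).round(1) for y in(-.037,.037)],'s',[proj(s,c(x,y,.043)).round(1) for x,y in((.016,-.037),(.016,.037),(-.116,-.037),(-.116,.037))])
os_=big(s,(8,120,150),(20,255,255),(300,230,370,300));ow=big(w,(8,100,180),(22,255,255));print('bar',os_[:2],ow[:2])
ap=cv2.approxPolyDP(cv2.findContours(os_[2],0,1)[0][0],1.2,True).reshape(-1,2).tolist();print(ap)
print(cv2.approxPolyDP(cv2.findContours(ow[2],0,1)[0][0],1.5,True).reshape(-1,2).tolist())
g=w['img'];print('col 265 rows',[(y,g[y,265].tolist()) for y in range(70,92,2)],'\ncol 230',[(y,g[y,230].tolist()) for y in range(108,124,2)])
E
```

```text
pad ([352, 220, 17, 15, 150], array([360.22, 227.  ])) ([258, 188, 38, 32, 1165], array([276.35793991, 203.32703863])) (array([0.41855939, 0.24392927, 0.02355206]), np.float64(2.7150677926585966e-06))
block edge w [array([235.3, 114.5]), array([322.4, 114.8])] s [array([359.3, 253.6]), array([332. , 240.1]), array([333.6, 297.2]), array([305.2, 282.1])]
bar ([320, 244, 28, 42, 347], array([333.76657061, 264.37752161])) ([260, 0, 36, 79, 1941], array([277.4374034 ,  45.94590417]))
[[339, 244], [335, 251], [335, 257], [328, 271], [324, 273], [320, 279], [320, 281], [327, 285], [332, 279], [331, 274], [347, 249]]
[[269, 0], [270, 34], [269, 42], [260, 51], [260, 77], [294, 78], [294, 49], [291, 49], [289, 43], [286, 42], [286, 0]]
col 265 rows [(70, [233, 149, 99]), (72, [232, 146, 97]), (74, [233, 150, 100]), (76, [232, 148, 99]), (78, [198, 122, 82]), (80, [149, 96, 68]), (82, [152, 96, 71]), (84, [148, 93, 69]), (86, [158, 130, 116]), (88, [218, 226, 223]), (90, [216, 223, 219])] 
col 230 [(108, [113, 84, 63]), (110, [110, 80, 59]), (112, [112, 84, 61]), (114, [113, 84, 64]), (116, [111, 85, 63]), (118, [115, 84, 66]), (120, [116, 88, 65]), (122, [118, 87, 66])]
```

```bash
python3 - <<'E'
from h import *
s,w=load('s4'),load('w4');u=np.array([-.970,-.243,0]);v=np.array([.243,-.970,0]);O=np.array([.514,.2659,0])
for n,a,b in(('top edge mid',(343.5,247),(277.5,78.5)),('-v',(347.7,249),(260,78)),('+v',(339,244.5),(295,78.5)),('waist/block +v near',(335,251),(294,49.5))):
    p,e=tri2(s,a,w,b);print(n,p.round(4),round(e,4),'mould x,y',((p-O)@u).round(4),((p-O)@v).round(4))
# fit tilt & slide: model top-end edge row in w, waist step (bar x=+26 at row ~50.. 42), in w
Z=np.array([0,0,1.]);
def model(q):
    th,x0=q;ex=u*np.cos(th)+Z*np.sin(th);ez=-u*np.sin(th)+Z*np.cos(th);piv=O+u*x0+Z*.030+0*ez
    P=lambda x,y,z:piv+ex*x+v*y+ez*z
    return np.r_[proj(w,P(.1,0,.012))[1]-78.2,proj(w,P(.1,0,0))[1]-86,proj(w,P(.076,.013,.012))[1]-50,
      proj(s,P(.1,.013,.012))-[339,244.2],proj(s,P(.1,-.013,.012))-[347.7,249],proj(s,P(0,.013,.012))-[320,280.5],proj(s,P(0,-.013,.012))-[328,285.5]]
f=least_squares(model,[.35,-.1],loss='soft_l1');print(f.x,f.fun.round(1))
E
```

```text
top edge mid [0.5198 0.2692 0.0766] 0.0012 mould x,y -0.0065 -0.0018
-v [0.5172 0.2807 0.0778] 0.0003 mould x,y -0.0067 -0.0136
+v [0.5227 0.2573 0.0775] 0.0017 mould x,y -0.0063 0.0104
waist/block +v near [0.5413 0.2624 0.0758] 0.0004 mould x,y -0.0256 0.0101
[ 0.4000425  -0.09344496] [ 0.3  2.  -2.3 -1.2 -0.9  0.1 -0.8 -2.   0.8 -0.   1. ]
```

The pad is at the stop (z about 23 mm), the bar is tilted 0.40 rad, and its low end is at mould x = -93 mm. I'll grip the waist 10 mm towards the lever from the middle, with the tool square to the bar.

```bash
cat > g.py <<'E'
from h import *
u=np.array([-.970,-.243,0]);v=np.array([.243,-.970,0]);O=np.array([.514,.2659,0]);Z=np.array([0,0,1.]);th=.4
ex=u*np.cos(th)+Z*np.sin(th);ez=-u*np.sin(th)+Z*np.cos(th)
T=O+u*-.0934+v*-.0015+Z*.03+ex*.060+ez*.0020-ez*.0193
def rep(back):
    st=r.get_state();Q=R.from_quat(st['eef_rot']);M=R.from_matrix(np.c_[-ex,v,-ez])
    print('back',back,'target',(T+ez*back).round(4),'shift',(Q.inv().apply(T+ez*back-st['tool_pos'])/.15).round(3),'turn',((Q.inv()*M).as_rotvec()/(np.pi/2)).round(3))
rep(.08);rep(0)
E
python3 g.py
```

```text
back 0.08 target [0.5743 0.2826 0.1111] shift [ 1.076 -0.006  0.149] turn [ 0.    -0.255  0.002]
back 0 target [0.5441 0.275  0.0374] shift [ 0.869 -0.006  0.64 ] turn [ 0.    -0.255  0.002]
```

```bash
python3 -m pendant '[0.5,0.3,0,0,0,-0.08,0, 0.5,0.6,0,0.05,0,-0.16,0, 0.5,0.9,0,0.1,0,-0.24,0, 0.5,1.0,-0.006,0.1,0,-0.255,0.002, 0.5,1.0,-0.006,0.1,0,-0.255,0.002, 0.5,1.0,-0.006,0.1,0,-0.255,0.002]'; python3 g.py
```

```text
clock: 8.1
tool_pos: [0.5638, 0.2788, 0.114]
eef_rot: [0.972, 0.119, -0.199, 0.026]
contact_force: [0.3, -0.6, 0.0]
opening: 0.494
finger_force: 0.0
back 0.08 target [0.5743 0.2826 0.1111] shift [ 0.076 -0.007 -0.012] turn [ 0.001  0.003 -0.001]
back 0 target [0.5441 0.275  0.0374] shift [ 0.078 -0.008  0.522] turn [ 0.001  0.003 -0.001]
```

Before descending, I check through the wrist camera that the bar is centred between the fingers, numerically.

```bash
python3 -m pendant '[0.5,0.078,-0.008,0.1,0,0.003,0, 0.5,0.078,-0.008,0.2,0,0.003,0, 0.5,0.078,-0.008,0.25,0,0.003,0, 0.5,0.078,-0.008,0.25,0,0.003,0]'|sed -n '2p;4,5p'; python3 g.py; python3 - <<'E'
from g import *
w=snap('wrist','w5');m=hsv(w,(6,100,120),(22,255,255));c=max(cv2.findContours(m,0,1)[0],key=cv2.contourArea);print(cv2.boundingRect(c))
for x,y in((.1,-.013),(.1,.013),(.076,-.013),(.074,-.0065),(.074,.0065)): print((x,y),proj(w,T+ez*.0173+ex*(x-.06)+v*y+ez*.012).round(1))
print(cv2.approxPolyDP(c,2,True).reshape(-1,2).tolist(), 'tip',proj(w,T+ez*.0173).round(1))
cv2.imwrite('pics/w5.png',cv2.cvtColor(np.array(w['img']),cv2.COLOR_RGB2BGR))
E
```

```text
tool_pos: [0.5568, 0.2795, 0.0785]
contact_force: [0.3, -0.2, -0.2]
opening: 0.499
back 0.08 target [0.5743 0.2826 0.1111] shift [ 0.024  0.009 -0.246] turn [ 0.001 -0.     0.001]
back 0 target [0.5441 0.275  0.0374] shift [0.024 0.008 0.287] turn [ 0.001 -0.     0.001]
back 0.08 target [0.5743 0.2826 0.1111] shift [ 0.024  0.009 -0.246] turn [ 0.001 -0.     0.001]
back 0 target [0.5441 0.275  0.0374] shift [0.024 0.008 0.287] turn [ 0.001 -0.     0.001]
(287, 0, 273, 92)
(0.1, -0.013) [261. 286.]
(0.1, 0.013) [298.3 286. ]
(0.076, -0.013) [260.5 253.9]
(0.074, -0.0065) [270.2 251.2]
(0.074, 0.0065) [289.5 251.2]
[[287, 0], [293, 3], [298, 1], [301, 5], [303, 2], [312, 8], [317, 6], [339, 15], [348, 14], [347, 19], [352, 15], [353, 19], [359, 19], [358, 22], [361, 18], [374, 24], [380, 22], [379, 25], [387, 27], [388, 24], [389, 28], [392, 24], [391, 29], [395, 26], [400, 34], [405, 31], [406, 36], [408, 31], [409, 36], [420, 32], [423, 36], [430, 37], [429, 40], [433, 39], [434, 43], [437, 40], [449, 46], [454, 43], [456, 46], [451, 50], [454, 47], [459, 50], [461, 46], [461, 51], [
[... 709 characters left out ...]
12], [456, 9], [453, 12], [444, 7], [444, 3], [438, 6], [437, 1], [435, 6], [429, 0], [428, 3], [423, 0], [359, 0], [432, 24], [438, 22], [461, 32], [466, 30], [471, 36], [474, 34], [480, 39], [486, 39], [486, 42], [490, 40], [489, 42], [502, 46], [502, 51], [497, 53], [499, 48], [485, 51], [486, 47], [483, 50], [482, 45], [475, 47], [471, 42], [470, 46], [468, 42], [467, 44], [462, 41], [460, 44], [458, 39], [447, 39], [447, 36], [439, 36], [441, 33], [433, 34], [431, 30], [430, 33], [427, 29], [419, 31], [417, 29], [420, 27], [411, 27], [392, 19], [389, 21], [390, 17], [376, 17], [374, 13], [370, 15], [371, 12], [363, 8], [362, 10], [351, 7], [338, 0], [337, 4], [331, 0]] tip [279.7 225.9]
```

View pics/w5.png

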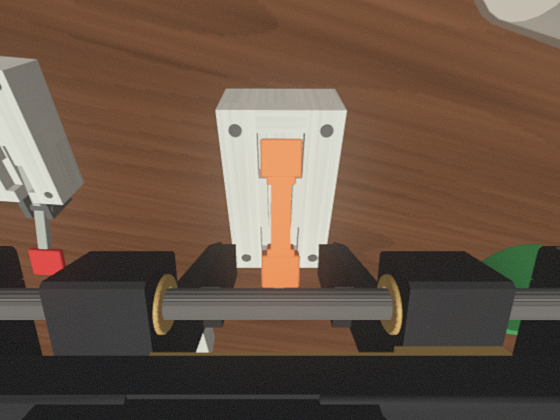

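The wrist view shows the bar's raised end block at (281,268) and the waist at (281,215), with the fingertips at (235,247) and (320,247) on either side. The bar sits about 2 mm to the right, so I correct by 0.013 while descending.

```bash
python3 -m pendant '[0.5,0.024,0.013,0.1,0,0,0, 0.5,0.024,0.013,0.2,0,0,0, 0.5,0.024,0.013,0.25,0,0,0, 0.5,0.024,0.013,0.287,0,0,0, 0.5,0.024,0.013,0.287,0,0,0, 0.5,0.024,0.013,0.287,0,0,0]'|sed -n '2p;4,5p'; python3 g.py; python3 -m pendant '[0.0,0,0,0,0,0,0, 0.0,0,0,0,0,0,0, 0,0,0,0,0,0,0, 0,0,0,0,0,0,0, 0,0,0,0,0,0,0, 0,0,0,0,0,0,0, 0,0,0,0,0,0,0, 0,0,0,0,0,0,0]' 25
```

```text
tool_pos: [0.5472, 0.275, 0.0389]
contact_force: [-0.7, 0.0, 0.7]
opening: 0.499
back 0.08 target [0.5743 0.2826 0.1111] shift [-0.012 -0.005 -0.516] turn [ 0.    -0.003  0.   ]
back 0 target [0.5441 0.275  0.0374] shift [-0.015 -0.005  0.017] turn [ 0.    -0.003  0.   ]
clock: 9.95
tool_pos: [0.5469, 0.2749, 0.0388]
eef_rot: [0.973, 0.12, -0.195, 0.024]
contact_force: [-0.0, -0.1, 1.4]
opening: 0.142
finger_force: 25.0
```

```bash
python3 -m pendant '[0,-0.05,0,-0.12,0,0,0, 0,-0.15,0,-0.36,0,0,0, 0,-0.25,0,-0.6,0,0,0, 0,-0.36,0,-0.86,0,0,0, 0,-0.36,0,-0.86,0,0,0, 0,-0.36,0,-0.86,0,0,0]'; python3 -m pendant '[0,0,0,0,0,0.07,0, 0,0,0,0,0,0.14,0, 0,0,0,0,0,0.21,0, 0,0,0,0,0,0.253,0, 0,0,0,0,0,0.253,0]'|sed -n '2,5p'; python3 - <<'E'
from h import *
st=r.get_state();print(R.from_quat(st['eef_rot']).as_matrix().round(3).tolist(),st['q'].round(2))
w=snap('wrist','w6');s=snap('scene','s6')
print(rel([.543,.1,.18]).round(2))
E
```

```text
clock: 10.55
tool_pos: [0.5472, 0.2751, 0.1805]
eef_rot: [0.973, 0.12, -0.194, 0.024]
contact_force: [-0.1, -1.2, 0.1]
opening: 0.139
finger_force: 25.0
tool_pos: [0.5432, 0.2739, 0.178]
eef_rot: [0.992, 0.124, -0.001, 0.001]
contact_force: [0.1, -0.4, -1.3]
opening: 0.142
[[0.969, 0.245, -0.002], [0.245, -0.969, -0.003], [-0.003, 0.002, -1.0]] [-0.48  0.71 -0.11  1.66  0.1   0.78 -1.96]
[-0.3   1.12 -0.01]
```

```bash
python3 -m pendant '[0,-0.08,0.29,0,0,0,0, 0,-0.16,0.58,0,0,0,0, 0,-0.23,0.86,0,0,0,0, 0,-0.23,0.86,0,0,0,0]'|sed -n '2p;5p'; python3 -m pendant '[0,-0.08,0.29,0,0,0,0, 0,-0.16,0.58,0,0,0,0, 0,-0.23,0.86,0,0,0,0, 0,-0.23,0.86,0,0,0,0]'|sed -n '2p;5p'; python3 -m pendant '[0,-0.08,0.29,0,0,0,0, 0,-0.16,0.58,0,0,0,0, 0,-0.23,0.86,0,0,0,0, 0,-0.23,0.86,0,0,0,0]'|sed -n '2p;5p'; python3 -m pendant '[0,-0.08,0.29,0,0,0,0, 0,-0.16,0.58,0,0,0,0, 0,-0.23,0.86,0,0,0,0, 0,-0.23,0.86,0,0,0,0, 0,-0.23,0.86,0,0,0,0, 0,-0.23,0.86,0,0,0,0]'|sed -n '1,2p;5p'; python3 - <<'E'
from h import *
s=snap('scene','s7');w=snap('wrist','w7');st=r.get_state();Q=R.from_quat(st['eef_rot']).as_matrix();p=st['tool_pos'];print(Q.round(3).tolist(),rel([.535,-.260,.178]).round(3))
for n,d in(('s',s),('w',w)):
    m=hsv(d,(7,150,120),(20,255,255))
    k,l,t,c=cv2.connectedComponentsWithStats(m);print(n,[(t[i].tolist()) for i in range(1,k) if t[i,4]>25 and t[i,4]<9000][:8])
tx,ty=Q[:,0],Q[:,1]
for tilt in(-.05,0,.05):
  ex=-tx*np.cos(tilt)+np.array([0,0,1])*np.sin(tilt)
  ezz=np.cross(ex,ty)  # sign fix
  ezz*=np.sign(ezz[2]); g=p+[0,0,.0193-.0045]
  f=lambda d:[proj(d,g+ex*(x-.008)+ty*y+ezz*.012).round(1).tolist() for x in(-.05,.05) for y in(-.013,.013)]
  print(tilt,'s',f(s),'w',f(w))
I=cv2.cvtColor(np.array(s['img']),cv2.COLOR_RGB2BGR);x,y=proj(s,p).astype(int)
A=cv2.resize(I[y-50:y+40,x-50:x+40],(400,400),interpolation=3);B=cv2.resize(cv2.cvtColor(np.array(w['img']),cv2.COLOR_RGB2BGR)[60:340,140:420],(400,400))
cv2.imwrite('pics/c7.png',np.hstack([A,B]));print(x-50,y-50)
E
```

```text
tool_pos: [0.5458, 0.1317, 0.1776]
opening: 0.137
tool_pos: [0.5431, -0.0013, 0.1777]
opening: 0.137
tool_pos: [0.5405, -0.1346, 0.1778]
opening: 0.141
clock: 12.95
tool_pos: [0.5394, -0.257, 0.1782]
opening: 0.14
[[0.969, 0.247, 0.002], [0.247, -0.969, 0.001], [0.002, -0.001, -1.0]] [-0.033  0.013  0.003]
s [[194, 92, 5, 8, 30], [168, 98, 21, 21, 227]]
w [[252, 152, 51, 136, 2134], [269, 194, 19, 7, 37], [254, 320, 47, 14, 540]]
-0.05 s [[176.5, 114.2], [168.2, 110.4], [200.8, 91.8], [192.6, 88.3]] w [[251.1, 153.6], [306.5, 153.6], [255.7, 330.1], [301.0, 330.1]]
0 s [[176.5, 115.2], [168.2, 111.4], [200.5, 91.3], [192.4, 87.8]] w [[251.6, 151.7], [305.9, 151.8], [255.4, 331.7], [301.3, 331.7]]
0.05 s [[176.6, 116.1], [168.3, 112.3], [200.3, 90.8], [192.1, 87.3]] w [[252.0, 150.3], [305.4, 150.3], [255.1, 333.1], [301.7, 333.2]]
138 57
```

View pics/c7.png

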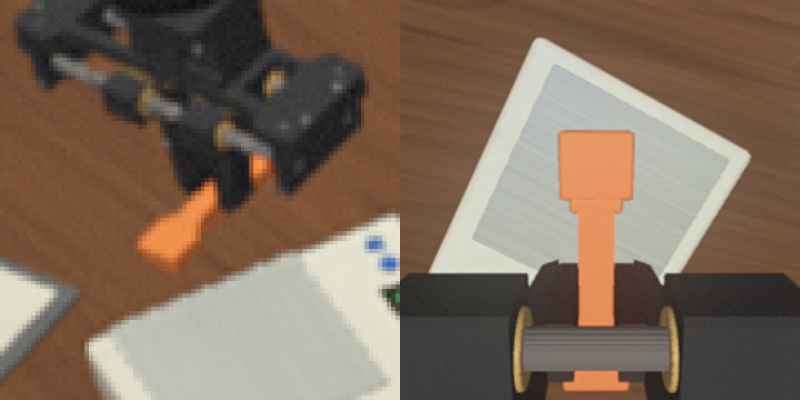

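The bar is held level: the far block at right crop (595,165), the near end at (595,385), and the pan below it. Next I estimate the pan height and centre from this view.

```bash
python3 - <<'E'
from h import *
w=load('w7');t=load('top0');st=r.get_state();p=st['tool_pos']
a,b,c=(248.5,105.5),(369.6,172.),(191,228)
for z in(.055,.06,.065,.07,.075,.08):
  A,B,C=[at(w,*q,z) for q in(a,b,c)];Q=np.array([at(t,*q,z) for q in((381.9,156),(432.4,165.9),(424,214.6),(373.8,204.7))])
  print(z,np.linalg.norm(A-B).round(4),np.linalg.norm(A-C).round(4),'ctr w',((B+C)/2)[:2].round(4),'ctr t',Q.mean(0)[:2].round(4))
tx=R.from_quat(st['eef_rot']).as_matrix()[:,0];print('bar ctr now',(p+tx*.008).round(4),p)
E
```

```text
0.055 0.135 0.1373 ctr w [ 0.5393 -0.2569] ctr t [ 0.5453 -0.2623]
0.06 0.1327 0.135 ctr w [ 0.5404 -0.2566] ctr t [ 0.5445 -0.261 ]
0.065 0.1304 0.1326 ctr w [ 0.5415 -0.2563] ctr t [ 0.5437 -0.2598]
0.07 0.1281 0.1303 ctr w [ 0.5426 -0.256 ] ctr t [ 0.5428 -0.2585]
0.075 0.1258 0.1279 ctr w [ 0.5437 -0.2558] ctr t [ 0.542  -0.2573]
0.08 0.1235 0.1256 ctr w [ 0.5448 -0.2555] ctr t [ 0.5411 -0.2561]
bar ctr now [ 0.5471 -0.2549  0.1785] [ 0.53931268 -0.25691377  0.17843964]
```

```bash
python3 -m pendant '[0,-0.02,0.01,0.2,0,0,0, 0,-0.02,0.01,0.4,0,0,0, 0,-0.02,0.01,0.55,0,0,0, 0,-0.02,0.01,0.6,0,0,0, 0,-0.02,0.01,0.6,0,0,0, 0,-0.02,0.01,0.6,0,0,0]'|sed -n '2p;4,5p'
```

```text
tool_pos: [0.5372, -0.2611, 0.0896]
contact_force: [-0.1, 0.2, -0.6]
opening: 0.139
```

```bash
python3 -m pendant '[0,0,0,0.04,0,0,0, 0,0,0,0.08,0,0,0, 0,0,0,0.11,0,0,0, 0,0,0,0.13,0,0,0, 0,0,0,0.13,0,0,0]'|sed -n '2p;4,5p';  python3 -m pendant '[0,0,0,0.01,0,0,0, 0,0,0,0.02,0,0,0, 0,0,0,0.02,0,0,0]'|sed -n '2p;4,5p'
```

```text
tool_pos: [0.5358, -0.2613, 0.0686]
contact_force: [-0.7, 1.0, -0.5]
opening: 0.138
tool_pos: [0.5361, -0.2614, 0.066]
contact_force: [0.3, -0.3, 0.2]
opening: 0.144
```

```bash
g(){ tee /dev/stderr 2>&1 | awk '/contact_force/{gsub(/[\[\],]/," ");exit !($4<2.0)}'; }
{ python3 -m pendant '[0,0,0,0.008,0,0,0, 0,0,0,0.008,0,0,0]'|sed -n '2p;4p'|g && python3 -m pendant '[0,0,0,0.008,0,0,0, 0,0,0,0.008,0,0,0]'|sed -n '2p;4p'|g && python3 -m pendant '[0,0,0,0.008,0,0,0, 0,0,0,0.008,0,0,0]'|sed -n '2p;4p'|g && python3 -m pendant '[0,0,0,0.008,0,0,0, 0,0,0,0.008,0,0,0]'|sed -n '2p;4p'|g && python3 -m pendant '[0,0,0,0.008,0,0,0, 0,0,0,0.008,0,0,0]'|sed -n '2p;4p'|g && python3 -m pendant '[0,0,0,0.008,0,0,0, 0,0,0,0.008,0,0,0]'|sed -n '2p;4p'|g; }
python3 -c "
from h import *
for i in range(2):
  st=r.get_state();print(st['clock'],st['tool_pos'].round(4),st['contact_force'].round(2),st['moment'].round(3),st['opening'])"
```

```text
15.65 [ 0.5361 -0.2614  0.0588] [-1.27 -0.79 -0.79] [-0.03  -0.03   0.005] 0.13935689381500466
15.65 [ 0.5361 -0.2614  0.0588] [-1.27 -0.79 -0.79] [-0.03  -0.03   0.005] 0.13935689381500466
```

```bash
cat > g.sh <<'E'
o=$(sed -n '2p;4p'); echo $o >&2; echo "$o" | awk '/contact_force/{gsub(/[\[\],]/," ");exit !($4<2.0)}'
E
python3 -m pendant '[0,0,0,0.007,0,0,0, 0,0,0,0.007,0,0,0]'|bash g.sh && python3 -m pendant '[0,0,0,0.007,0,0,0, 0,0,0,0.007,0,0,0]'|bash g.sh && python3 -m pendant '[0,0,0,0.007,0,0,0, 0,0,0,0.007,0,0,0]'|bash g.sh && python3 -m pendant '[0,0,0,0.007,0,0,0, 0,0,0,0.007,0,0,0]'|bash g.sh && python3 -m pendant '[0,0,0,0.007,0,0,0, 0,0,0,0.007,0,0,0]'|bash g.sh && python3 -m pendant '[0,0,0,0.007,0,0,0, 0,0,0,0.007,0,0,0]'|bash g.sh
```

```text
tool_pos: [0.5361, -0.2614, 0.0577] contact_force: [0.1, -0.1, -1.1]
tool_pos: [0.5362, -0.2615, 0.0568] contact_force: [-0.5, -0.3, -0.5]
tool_pos: [0.5361, -0.2616, 0.0558] contact_force: [-0.1, 0.3, 1.3]
tool_pos: [0.5362, -0.2616, 0.0549] contact_force: [-1.2, -0.2, 2.9]
```

```bash
python3 -m pendant '[0,0,0,0,0,0,0]'|bash g.sh; python3 -m pendant '[0,0,0,0,0,0,0]'|bash g.sh;  python3 -m pendant '[0,0,0,0,0,0,0]'|bash g.sh; python3 -c "
from h import *
print(r.get_state()['moment'].round(3))"
```

```text
[0.021 0.204 0.01 ]tool_pos: [0.5362, -0.2616, 0.0549] contact_force: [-1.5, 0.0, 3.3]
tool_pos: [0.5362, -0.2616, 0.0549] contact_force: [-0.9, -0.1, 3.0]
tool_pos: [0.5362, -0.2616, 0.0548] contact_force: [-0.8, -0.4, 4.1]
```

The contact is about 3.5 N with a moment of 0.2 Nm, so only the far end (about 58 mm out) is touching. I level by turning about tool y in small steps.

```bash
cat > m.py <<'E'
from h import *
st=r.get_state();print('F',st['contact_force'].round(1),'M',st['moment'].round(3),'z',st['tool_pos'][2].round(4))
E
python3 -m pendant '[0,0,0,0,0,0.01,0, 0,0,0,0,0,0.01,0]'>/dev/null; python3 m.py;python3 -m pendant '[0,0,0,0,0,0.007,0, 0,0,0,0,0,0.007,0]'>/dev/null; python3 m.py
```

```text
F [1.5 0.4 3.2] M [ 0.072 -0.073  0.04 ] z 0.0549
F [0.6 0.2 3.7] M [ 0.048 -0.221  0.038] z 0.0549
```

```bash
python3 -m pendant '[0,0,0,0,0,-0.010,0, 0,0,0,0,0,-0.010,0]'>/dev/null; python3 m.py;python3 -m pendant '[0,0,0,-0.004,0,0,0, 0,0,0,-0.004,0,0,0]' >/dev/null; python3 m.py; python3 -m pendant '[0,0,0,0,0,0,0]' >/dev/null; python3 m.py
```

```text
F [-0.6  0.3  2.9] M [-0.022 -0.055 -0.002] z 0.0547
F [ 1.1 -0.2  1.3] M [-0.085 -0.156  0.032] z 0.0553
F [ 1.4 -0.3  2.7] M [-0.09  -0.205 -0.001] z 0.0553
```

```bash
python3 -m pendant '[0.1,0,0,0,0,0,0, 0.1,0,0,0,0,0,0, 0.1,0,0,0,0,0,0]' 3|tail -3; python3 m.py; python3 -m pendant '[0.2,0,0,0,0,0,0, 0.25,0,0,0,0,0,0, 0.3,0,0,0,0,0,0, 0.35,0,0,0,0,0,0, 0.35,0,0,0,0,0,0]'|tail -3; python3 m.py
```

```text
contact_force: [0.7, -0.2, 1.4]
opening: 0.15
finger_force: 3.0
F [ 0.7 -0.2  1.4] M [-0.159 -0.215 -0.028] z 0.0553
contact_force: [-0.5, 0.3, -0.1]
opening: 0.351
finger_force: 0.0
F [-0.5  0.3 -0.1] M [0.012 0.056 0.049] z 0.0552
```

```bash
python3 -m pendant '[0.35,0,0,-0.05,0,0,0, 0.35,0,0,-0.2,0,0,0, 0.35,0,0,-0.5,0,0,0, 0.35,0,0,-0.8,0,0,0, 0.35,0,0,-1,0,0,0, 0.35,0,0,-1,0,0,0]'|sed -n '1,4p'; python3 - <<'E'
from h import *
w=snap('wrist','w8');s=snap('scene','s8')
def bar(d,box):
    m=hsv(d,(7,140,120),(20,255,255));k,l,t,c=cv2.connectedComponentsWithStats(m);return [(t[i].tolist(),c[i].round(1).tolist()) for i in range(1,k) if 60<t[i,4]<6000]
print('w',bar(w,0),'s',bar(s,0))
st=r.get_state();Q=R.from_quat(st['eef_rot']).as_matrix();tx,ty=Q[:,0],Q[:,1];tx=tx*[1,1,0];C=np.array([.544,-.2594,.069])
for n,d in(('w',w),('s',s)): print(n,[proj(d,C+tx*x+ty*y+[0,0,.012]).round(1).tolist() for x in(-.05,.05) for y in(-.013,.013)],proj(d,C+[0,0,.012]).round(1))
W=cv2.cvtColor(np.array(w['img']),cv2.COLOR_RGB2BGR);S=cv2.cvtColor(np.array(s['img']),cv2.COLOR_RGB2BGR)[85:195,140:270]
cv2.imwrite('pics/c9.png',np.hstack([cv2.resize(W,(400,300)),cv2.resize(S,(354,300),interpolation=3)]))
E
```

```text
clock: 19.05
tool_pos: [0.5373, -0.263, 0.2106]
eef_rot: [0.992, 0.122, 0.011, 0.002]
contact_force: [0.1, 0.0, -0.3]
w [([263, 147, 24, 94, 1635], [274.2, 192.8])] s [([196, 0, 25, 18, 87], [207.8, 8.3]), ([298, 0, 74, 46, 648], [337.5, 22.0]), ([219, 17, 35, 18, 101], [237.9, 26.3]), ([110, 24, 29, 31, 242], [125.5, 38.2]), ([292, 24, 56, 41, 318], [316.9, 41.2]), ([196, 41, 17, 16, 103], [203.7, 49.4]), ([283, 49, 23, 23, 179], [294.0, 61.5]), ([214, 51, 31, 18, 93], [227.2, 59.2]), ([84, 55, 36, 31, 152], [101.5, 69.5]), ([419, 57, 101, 67, 1038], [461.8, 92.1]), ([214, 62, 157, 111, 1525], [281.3, 109.0]), ([24, 66, 28, 34, 213], [40.0, 80.8]), ([302, 72, 18, 18, 66], [309.8, 79.1]), ([12, 78, 40, 33, 244], [32.3, 93.5]), ([55, 81, 29, 38, 244], [66.4, 101.8]), ([127, 84, 40, 32, 218], [145.8, 97.9]), ([189, 85, 32, 27, 249], [206.0, 98.7]), ([0, 93, 26, 36, 206], [8.1, 113.1]), ([9, 92, 20, 16, 63], [18.0, 99.4]), ([179, 95, 15, 23, 66], [186.1, 107.7]), ([424, 106, 35, 20, 136], [437.7, 116.1]), ([162, 111, 17, 14, 61], [169.7, 117.8]), ([514, 118, 46, 20, 210], [533.1, 127.6]
[... 2354 characters left out ...]
53, 50, 305], [445.5, 354.7]), ([158, 337, 17, 16, 75], [164.7, 345.6]), ([344, 338, 16, 20, 84], [351.9, 348.6]), ([322, 347, 15, 16, 67], [329.7, 354.5]), ([334, 358, 24, 22, 117], [345.2, 369.7]), ([353, 364, 25, 22, 67], [365.3, 374.4]), ([313, 367, 17, 19, 69], [321.1, 376.1]), ([356, 379, 41, 38, 200], [374.3, 398.2]), ([291, 380, 18, 40, 197], [301.1, 399.3]), ([275, 385, 13, 26, 88], [281.1, 397.0]), ([328, 384, 44, 36, 222], [349.3, 404.3]), ([380, 384, 21, 14, 96], [390.0, 389.9]), ([261, 390, 16, 21, 68], [268.3, 399.4])]
w [[263.2, 240.0], [287.2, 240.0], [262.2, 145.5], [288.1, 145.5]] [275.2 194.6]
s [[206.6, 124.1], [199.0, 120.6], [184.6, 147.3], [176.9, 143.5]] [192.  133.7]
```

View pics/c9.png

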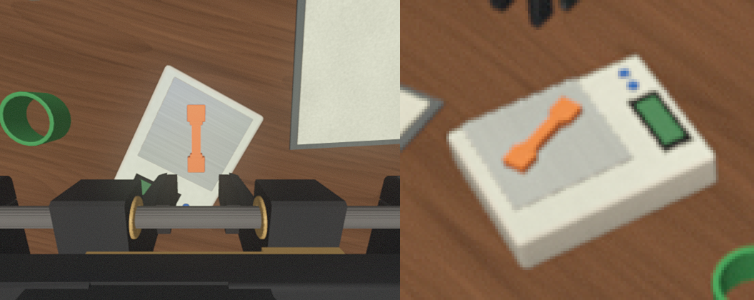

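The bar lies flat in the middle of the pan: the scene blob at (192,134) matches the predicted (192,133.7). The gripper is clear above it, so I hand the job in.

```bash
python3 -c "
from plant import r
print(r.finish_job())"
```

```text
the job is handed in; nothing more can be done
None
```

I pushed the lever to its stop, lifted the bar out and laid it flat on the middle of the pan, then handed the job in at about 19 s; the hand-in gave no verdict.

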